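Sort chopper discs by trying the drive stem in their hubs

ROBOT

A 6-joint arm with a two-finger parallel gripper is mounted at the origin on the work surface. World frame = base frame: x ahead of the robot, y to its left, z up, the work surface at z = 0. Lengths are in m, angles in degrees, forces in N, time in s.
With the tool pointing down it reaches from about 0.375 to 0.9 m from the base axis. Payload 3.1 kg.
Tool frame: the origin (TCP) lies at the very end of the fingers, on their centre line; the grasp point (between the pads) lies grip_point_offset behind it (grip_point_offset is the distance from the TCP to the grasp point, in m); z points along the fingers, y is the line along which they close (so a half turn about z gives the same grasp; the last joint's range is limited). The gripper opens to 87 mm and grips with 3 to 60 N. Pads are 19 mm wide; open, the fingers measure 117 mm over their backs; the gripper's body (75 mm by 190 mm) begins 51 mm behind the grasp point.
Start: joints at [-78.409, 30.224, 82.088, -0, 67.689, -10.227], TCP at [0.232, -0.58, 0.223] pointing down, gripper open.
Joint ranges: [-176.69, 176.69], [-43.24, 126.21], [12.49, 139.97], [-82, 262], [0, 151.66], [-163.58, 163.58]. Speed limits (degrees/s): [159.86, 159.86, 180, 180, 180, 180].

INTERFACE

Orientations are given as a 3x3 rotation matrix whose columns are the frame's x, y, z axes.
In Python, from rig import * gives the robot as it stands.
- The arm moves only by the tool move_arm, never from a script. Its argument "increments" is a list of rows, each a list of 3 entries, a list of its own where there are three numbers: the shift along the tool's x, y, z in units of 30 mm (1.0 is 30 mm), then the turn, a rotation vector about the tool's x, y, z in units of 120 degrees (1.0 is 120 degrees), then the closure, from 0 (fully open) to 1 (shut). A call has 1 to 20 rows; each row shifts and turns the commanded pose from where the row before left it, along the tool's axes as they then stand; what a row does not reach is not made up. A row lasts 1/12 s, in which the tool goes at most 41.7 mm and 7.16 degrees, less where a joint would pass 70% of its speed; a pose out of reach is approached as far as the arm can. A call with a number of a shift or a turn outside -1 to 1 is refused whole. A call with a gripper value outside its range is refused whole. The fingers move at their own pace and stop on an object; the grip force is fixed at half the most. Time passes only in rows, so rows that do not move let the fingers close. It gives the time, the measured TCP pose, the force, the opening and the grip force at its end, in the units of the state.
- read_state(): the state, without advancing time (a new reading comes with each control period).
- capture(name): name is "side" or "top" or "wrist"; returns a dict with "img" (480x640x3 uint8, red, green, blue), "mtx" (3x3 intrinsics, pixels), "eye" and "rotation" of the camera in the world. Camera axes: x right, y down, z forward; pixel columns grow to the right and rows downward; lengths in m; the calibration is good to about 2 mm. A picture is of the moment at which its call begins. There is no depth.
- hand_in(): hands the job in; it is judged then, once.
Trained networks look in a picture, given as the dict that the camera call returned (one of the last four; its "shot" number tells which), for a name from the list of things; names that differ only in an ending like _2 or _b are one class to them, and where a whole thing is asked for, a point or a joint stands for the part that bears it (a point fixed in the world has none). Each returns a list of dicts, best first, with "confidence" (0 to 1); they miss things now and then, are a little off and sometimes report something else, mostly with a low value. They report only what shows in the picture. A call takes as long as a camera call.
- search_frame(picture, label): "extent" ([left, top, right, bottom] as shares, 0 to 1, of the picture: columns of its width, rows of its height, round what is visible of it).
- pinpoint(picture, label): "xy" ([column, row] as shares, 0 to 1, of the picture: columns of its width, rows of its height: a listed point, or the origin of a listed thing).
The state is a dict: "time_s": time; "joint_positions": joint angles; "qvel": joint speeds; "tau": joint torques, N m; "position": TCP position; "tcp_rot": TCP orientation; "force": force on the tool from outside, world axes, zero at the start; "moment": the same for the moment, N m; "opening": opening from 0.0 (shut) to 1.0 (fully open); "grasp_force": force on a finger pad.
Only numpy, scipy, OpenCV 4.12 (cv2) and the standard library are available. Lean on these libraries where they do the work, as an engineer would, in place of code of your own. Each camera call takes 0.05 s, during which the arm holds its last target. There are 200 camera calls.

TASK

The accessory discs of two choppers have got mixed up: take the drive stem out of its stand and try it in the hubs. In the one disc that takes it, press it fully home past the springy catch, so that its collar sits on the hub, and leave it standing there with that disc flat on the worktop; gently set the two discs in which it stops dead part-way flat in the wooden tray. The hubs are brittle, so feel your way and never push down on a disc with more than about 2 kg of force, and leave everything else where it is.

Things in the scene. Friction and masses are not known exactly. Their poses are not given: they have to be found in the camera images.
- disc_slice: Steel slicing disc (two slots with raised blades), 92 mm across, lying flat, hub upward; origin at the centre of its underside, z up. Plate 4 mm thick (rim 5 mm); white round hub 34 mm across (33 to 35, eight-sided feel), in the middle, up to z = 41 mm. Mouth and hub are alike on all three discs; which one takes the stem is drawn anew each time and cannot be seen. 0.11 to 0.16 kg.
- disc_grate: Steel grating disc (rings of small dark holes), 92 mm across, lying flat, hub upward; origin at the centre of its underside, z up. Plate 4 mm thick (rim 5 mm); white round hub 34 mm across (33 to 35, eight-sided feel), in the middle, up to z = 41 mm. Mouth and hub are alike on all three discs; which one takes the stem is drawn anew each time and cannot be seen. 0.11 to 0.16 kg.
- disc_whip: Steel whipping disc (eight round openings, four small upright vanes), 92 mm across, lying flat, hub upward; origin at the centre of its underside, z up. Plate 4 mm thick (rim 5 mm); white round hub 34 mm across (33 to 35, eight-sided feel), in the middle, up to z = 41 mm. Mouth and hub are alike on all three discs; which one takes the stem is drawn anew each time and cannot be seen. 0.11 to 0.16 kg.
- disc_slice_mouth (a point): Centre of the hub's mouth (21 mm wide) on the slicing disc, 41 mm above the disc's origin. From 3 mm below it a black bush has a 13.5 mm bore, its centre up to 1 mm off the hub's. A stem tip 0 to 3 mm below the mouth has not entered the bore yet.
- disc_grate_mouth (a point): Centre of the hub's mouth (21 mm wide) on the grating disc, 41 mm above the disc's origin. From 3 mm below it a black bush has a 13.5 mm bore, its centre up to 1 mm off the hub's. A stem tip 0 to 3 mm below the mouth has not entered the bore yet.
- disc_whip_mouth (a point): Centre of the hub's mouth (21 mm wide) on the whipping disc, 41 mm above the disc's origin. From 3 mm below it a black bush has a 13.5 mm bore, its centre up to 1 mm off the hub's. A stem tip 0 to 3 mm below the mouth has not entered the bore yet.
- stem: Grey drive stem, 0.07 to 0.12 kg, upright in the stand at the start. Origin on its axis at the collar's underside, z up. Below: round steel shank 12 mm thick, 34 mm long, its last 5 mm tapering to a 9 mm flat tip. Collar 27 mm across, z = 0 to 4 mm. Above it the round grip, 20 mm across, z = 4 to 54 mm. Home in a disc, its origin is 41 mm above the disc's.
- stem_tip (a point): Tip of the stem's shank, 34 mm below its origin. In the right disc it slides freely to about 25 mm below the mouth, there meets a spring catch that yields, a little jerkily, under 4 to 10 N, and ends 34 mm below it with the collar on the hub; the catch then holds it. In one wrong disc it stops dead about 12 mm below the mouth, in the other about 25 mm, whatever the force.
- stand: White stand block 70 x 70 x 42 mm on an 84 mm foot, fixed; origin at the centre of its underside. The stem hangs in its round 17 mm hole with the collar on its top (z = 42 mm).
- tray: Open wooden tray, 250 (its x) x 135 (its y) x 28 mm high, walls and floor 5 mm, fixed; origin at the centre of its underside. Room for two discs side by side along its x axis.
- worktop: The black worktop, its top at z = 0, fixed.
- chocolate: bar of chocolate, 150 x 78 x 9 mm, lying flat; origin at the centre of its underside. Not to be disturbed.
- ramekin: small white bowl, 72 mm across, 42 mm high; origin at the centre of its underside. Not to be disturbed.
- spoon: steel spoon, 150 mm, lying flat; origin near its middle. Not to be disturbed.
- spice_jar: amber jar, 42 mm across, 58 mm high; origin at the centre of its underside. Not to be disturbed.

How it is judged (in metres and radians):
At the end, for the whole second after the job is handed in: The stem stands upright in one disc with its collar on the hub (at most 2 mm short of fully home, axis within 4 mm of the disc's), and that disc lies flat on the worktop; the other two discs lie flat in the tray, inside its walls, at rest (tilt under 0.08 rad) (((z of stem in the frame of disc_slice below 0.043 m and horizontal distance between stem and disc_slice below 0.004 m and angle between stem's own z axis and vertical below 0.1 rad and angle between each of disc_slice, disc_grate, disc_whip's own z axis and vertical below 0.08 rad and height (world z) of disc_slice below 0.003 m and linear speed of each of stem, disc_grate, disc_whip below 0.02 m/s and x of disc_grate in the frame of tray between -0.085 and 0.085 m and y of disc_grate in the frame of tray between -0.03 and 0.03 m and z of each of disc_grate, disc_whip in the frame of tray below 0.008 m and x of disc_whip in the frame of tray between -0.085 and 0.085 m and y of disc_whip in the frame of tray between -0.03 and 0.03 m) or (z of stem in the frame of disc_grate below 0.043 m and horizontal distance between stem and disc_grate below 0.004 m and angle between stem's own z axis and vertical below 0.1 rad and angle between each of disc_grate, disc_slice, disc_whip's own z axis and vertical below 0.08 rad and height (world z) of disc_grate below 0.003 m and linear speed of each of stem, disc_slice, disc_whip below 0.02 m/s and x of disc_slice in the frame of tray between -0.085 and 0.085 m and y of disc_slice in the frame of tray between -0.03 and 0.03 m and z of each of disc_slice, disc_whip in the frame of tray below 0.008 m and x of disc_whip in the frame of tray between -0.085 and 0.085 m and y of disc_whip in the frame of tray between -0.03 and 0.03 m) or (z of stem in the frame of disc_whip below 0.043 m and horizontal distance between stem and disc_whip below 0.004 m and angle between stem's own z axis and vertical below 0.1 rad and angle between each of disc_whip, disc_slice, disc_grate's own z axis and vertical below 0.08 rad and height (world z) of disc_whip below 0.003 m and linear speed of each of stem, disc_slice, disc_grate below 0.02 m/s and x of disc_slice in the frame of tray between -0.085 and 0.085 m and y of disc_slice in the frame of tray between -0.03 and 0.03 m and z of each of disc_slice, disc_grate in the frame of tray below 0.008 m and x of disc_grate in the frame of tray between -0.085 and 0.085 m and y of disc_grate in the frame of tray between -0.03 and 0.03 m))); the robot touches nothing.
It fails at once if a disc is pushed down on the worktop with more than 30 N while the stem is at its hub ((contact force between disc_slice and worktop above 30 N and horizontal distance between stem and disc_slice below 0.02 m) or (contact force between disc_grate and worktop above 30 N and horizontal distance between stem and disc_grate below 0.02 m) or (contact force between disc_whip and worktop above 30 N and horizontal distance between stem and disc_whip below 0.02 m)).
It fails at once if a disc is dropped or thrown down from more than about 4 cm (faster than 0.9 m/s close to the worktop) ((linear speed of disc_slice above 0.9 m/s and height (world z) of disc_slice below 0.05 m) or (linear speed of disc_grate above 0.9 m/s and height (world z) of disc_grate below 0.05 m) or (linear speed of disc_whip above 0.9 m/s and height (world z) of disc_whip below 0.05 m)).
It fails at once if one of the other kitchen things is moved more than 25 mm (distance of any of chocolate, ramekin, spoon, spice_jar from where it was at the start of the episode above 0.025 m).
It also fails if it takes over 72 s, if anything falls off the work surface, if the arm or the gripper's body presses on something with over 40 N, if the wrist force passes 120 N, or if a joint passes its speed limit or range.

## Working session

There is one attempt and no reset: what is moved stays moved. The work goes in short steps, Python scripts to look and compute and a tool call to move; the robot and the scene stay as the last step left them, time stands still between calls to the robot, and variables do not carry over. Pictures are saved under pics/ and viewed, at most 13 in all, crops included, and the job is handed in when it is done.

Besides the shell and the picture viewer there is one more tool, called after "Emit:" as name(argument=value, ...), one argument or row to a line, values as JSON. move_arm: Moves the arm, as the interface text tells. Its arguments: {"type":"object","properties":{"increments":{"type":"array"}},"required":["increments"]}

```bash
mkdir -p pics; ls; cat > h.py <<'E'
from rig import *
import numpy as np, cv2
def ray(c,xy):
    K=np.array(c["mtx"]);R=np.array(c["rotation"]);p=np.array([xy[0]*640,xy[1]*480,1])
    return np.array(c["eye"]),R@np.linalg.inv(K)@p
def onz(c,xy,z):
    e,d=ray(c,xy);return (e+d*(z-e[2])/d[2])
def save(c,n): cv2.imwrite(f"pics/{n}.png",c["img"][:,:,::-1])
E
python3 - <<'E'
from h import *
s=read_state();print({k:np.round(v,3).tolist() for k,v in s.items()})
print([k for k in globals() if 'off' in k], globals().get('grip_point_offset'))
Z=dict(disc_slice=0,disc_grate=0,disc_whip=0,disc_slice_mouth=.041,disc_grate_mouth=.041,disc_whip_mouth=.041,stem=.042,stand=0,tray=0,chocolate=0,ramekin=0,spoon=0,spice_jar=0)
for cam in ("top","side"):
    c=capture(cam);save(c,cam+"0")
    print(cam,np.round(c["eye"],3).tolist())
    for n,z in Z.items():
        r=pinpoint(c,n)
        for q in r[:2]: print(n,round(q["confidence"],2),np.round(np.array(q["xy"])*[640,480]).tolist(),np.round(onz(c,q["xy"],z)[:2],4).tolist())
E
```

```text
pics
{'time_s': 0.0, 'joint_positions': [-78.409, 30.279, 82.153, -0.001, 67.688, -10.229], 'qvel': [0.032, -0.001, -0.009, -0.049, -0.031, 0.019], 'tau': [0.001, -44.003, -17.659, 0.063, 0.058, -0.0], 'position': [0.232, -0.58, 0.222], 'tcp_rot': [[0.928, 0.372, -0.0], [0.372, -0.928, 0.002], [0.0, -0.002, -1.0]], 'force': [-0.125, -0.17, -0.075], 'moment': [0.037, 0.02, 0.024], 'grasp_force': 0.0, 'opening': 0.997}
['grip_point_offset'] 0.0187
top [0.433, -0.05, 1.17]
disc_slice 0.57 [253.0, 285.0] [0.4947, 0.0529]
disc_grate 0.82 [417.0, 270.0] [0.5169, -0.2781]
disc_whip 0.84 [344.0, 272.0] [0.5167, -0.1298]
disc_slice_mouth 0.95 [250.0, 284.0] [0.494, 0.0543]
disc_grate_mouth 0.71 [421.0, 269.0] [0.5158, -0.2778]
disc_grate_mouth 0.19 [475.0, 329.0] [0.3978, -0.3774]
disc_whip_mouth 0.95 [348.0, 274.0] [0.5101, -0.1352]
disc_whip_mouth 0.63 [331.0, 206.0] [0.6449, -0.1053]
stem 0.71 [330.0, 204.0] [0.6484, -0.1045]
stem 0.64 [416.0, 271.0] [0.5132, -0.2685]
stand 0.97 [330.0, 211.0] [0.6416, -0.1057]
tray 0.97 [135.0, 288.0] [0.4941, 0.2875]
chocolate 0.97 [484.0, 233.0] [0.5901
[... 430 characters left out ...]
1.0, 202.0] [0.5469, -0.3434]
disc_whip 0.67 [357.0, 247.0] [0.5109, -0.1289]
disc_slice_mouth 0.82 [312.0, 278.0] [0.4941, 0.0572]
disc_grate_mouth 0.66 [393.0, 203.0] [0.5079, -0.2766]
disc_grate_mouth 0.49 [297.0, 239.0] [0.5997, -0.0317]
disc_whip_mouth 0.9 [358.0, 228.0] [0.5177, -0.1407]
disc_whip_mouth 0.67 [299.0, 219.0] [0.642, -0.097]
stem 0.6 [303.0, 219.0] [0.6334, -0.1007]
stem 0.25 [391.0, 206.0] [0.5049, -0.2624]
stand 0.64 [295.0, 233.0] [0.6521, -0.0945]
tray 0.75 [230.0, 372.0] [0.4896, 0.2927]
chocolate 0.72 [391.0, 185.0] [0.5879, -0.4172]
ramekin 0.88 [334.0, 203.0] [0.6569, -0.2563]
spoon 0.74 [313.0, 293.0] [0.4974, 0.0516]
spice_jar 0.61 [212.0, 283.0] [0.679, 0.1433]
```

View pics/top0.png

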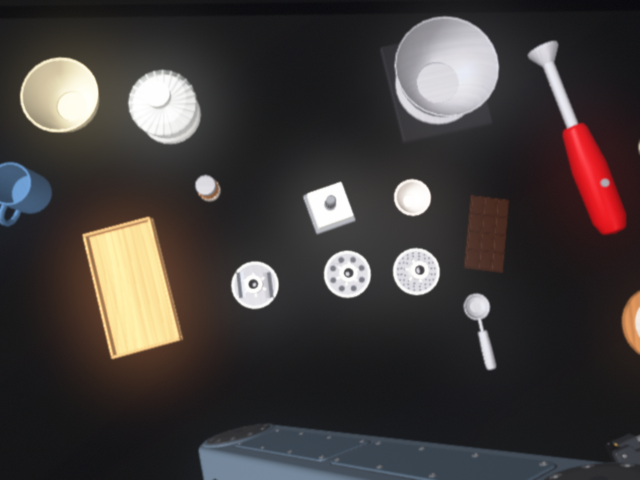

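View pics/side0.png

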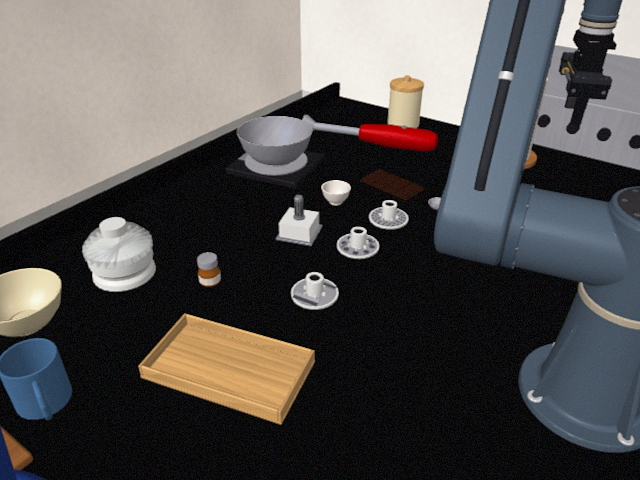

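The top view shows the slice disc at about (254,285), whip at (347,273), grate at (416,271), the stand at (330,207) and the tray with corners (82,234), (152,217), (182,340), (110,357). The side view agrees: hubs are up and the stem is in the stand. I'll square the tool to the world axes and go over the discs for a wrist view.

Emit:
move_arm(
  increments=[
    [[0,0,-0.5],[0,0,0.0455],0],
    [[0,0,-0.5],[0,0,0.0455],0],
    [[0,0,-0.5],[0,0,0.0455],0],
    [[0,0,-0.5],[0,0,0.0455],0],
    [[0.62,-0.94,0],[0,0,0],0],
    [[0.62,-0.94,0],[0,0,0],0],
    [[0.62,-0.94,0],[0,0,0],0],
    [[0.62,-0.94,0],[0,0,0],0],
    [[0.62,-0.94,0],[0,0,0],0],
    [[0.62,-0.94,0],[0,0,0],0],
    [[0.62,-0.94,0],[0,0,0],0],
    [[0.62,-0.94,0],[0,0,0],0],
    [[0.62,-0.94,0],[0,0,0],0],
    [[0.62,-0.94,0],[0,0,0],0],
    [[0.62,-0.94,0],[0,0,0],0],
    [[0.62,-0.94,0],[0,0,0],0],
    [[0.62,-0.94,0],[0,0,0],0],
    [[0.62,-0.94,0],[0,0,0],0],
    [[0.62,-0.94,0],[0,0,0],0],
    [[0.62,-0.94,0],[0,0,0],0],
  ],
)

```text
time_s: 3.07
position: [0.5308, -0.1276, 0.2828]
tcp_rot: [[1.0, -0.0, 0.0], [-0.0, -1.0, -0.0], [0.0, 0.0, -1.0]]
force: [0.6, 0.1, -0.5]
opening: 0.997
grasp_force: 0.0
```

```bash
cat >> h.py <<'E'
def look(names,n=None,cam="wrist",k=1):
    c=capture(cam)
    if n: save(c,n)
    Z=dict(disc_slice_mouth=.041,disc_grate_mouth=.041,disc_whip_mouth=.041,stem=.042)
    for m in names:
        for q in pinpoint(c,m)[:k]: print(m,round(q["confidence"],2),np.round(np.array(q["xy"])*[640,480]).tolist(),np.round(onz(c,q["xy"],Z.get(m,0))[:2],4).tolist())
    return c
def st():
    s=read_state();print(round(s["time_s"],2),np.round(s["position"],4).tolist(),np.round(s["tcp_rot"],3).tolist(),'F',np.round(s["force"],1).tolist(),'op',round(s["opening"]*87,1),'gf',np.round(s["grasp_force"],1))
E
python3 - <<'E'
from h import *
st()
c=look(["disc_slice_mouth","disc_grate_mouth","disc_whip_mouth","disc_slice","disc_grate","disc_whip","stem","stand"],"w1")
print(np.round(c["eye"],3),np.round(c["rotation"],2).tolist(),np.round(c["mtx"],1).tolist())
E
```

```text
3.07 [0.5308, -0.1276, 0.2828] [[1.0, -0.0, 0.0], [-0.0, -1.0, -0.0], [0.0, 0.0, -1.0]] F [0.6, 0.1, -0.5] op 86.7 gf 0.0
disc_slice_mouth 0.92 [172.0, 232.0] [0.4932, 0.0443]
disc_grate_mouth 0.76 [435.0, 211.0] [0.5189, -0.2724]
disc_whip_mouth 0.71 [320.0, 215.0] [0.5145, -0.1356]
disc_slice 0.65 [185.0, 223.0] [0.494, 0.0428]
disc_grate 0.76 [430.0, 210.0] [0.5121, -0.2812]
disc_whip 0.56 [321.0, 209.0] [0.5128, -0.1374]
stem 0.89 [290.0, 94.0] [0.6496, -0.1024]
stand 0.9 [292.0, 98.0] [0.6498, -0.1012]
[ 0.6   -0.129  0.445] [[-0.0, -0.97, -0.25], [-1.0, 0.0, -0.0], [0.0, 0.25, -0.97]] [[344.0, 0.0, 314.6], [0.0, 344.0, 230.1], [0.0, 0.0, 1.0]]
```

View pics/w1.png

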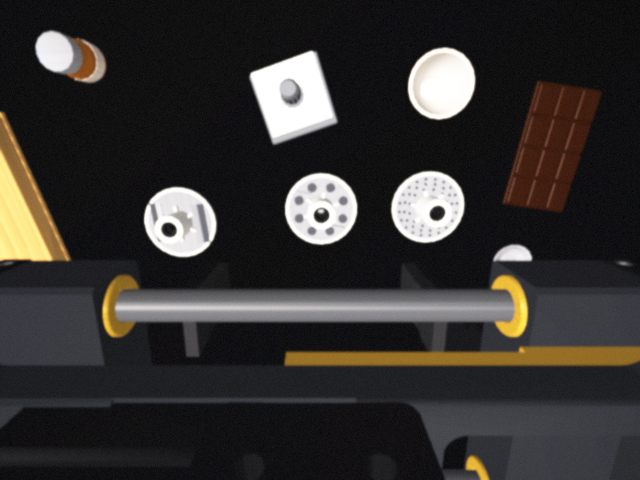

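The wrist view shows the slice hub at (171,229), whip hub at (321,214), grate hub at (438,212) and the stem top at (290,92). Next I'll refine these by fitting outlines.

```bash
cat >> h.py <<'E'
def discs(c,cents,zr=.005):
    g=cv2.cvtColor(c["img"],cv2.COLOR_RGB2GRAY)
    _,b=cv2.threshold(g,60,255,cv2.THRESH_BINARY)
    cs,_=cv2.findContours(b,cv2.RETR_EXTERNAL,cv2.CHAIN_APPROX_NONE)
    out=[]
    for u in cents:
        for k in cs:
            if len(k)>60 and cv2.pointPolygonTest(k,u,False)>0:
                P=np.array([onz(c,(p[0]/640,p[1]/480),zr)[:2] for p in k.reshape(-1,2)+.5],np.float32)
                (x,y),r=cv2.minEnclosingCircle(P)
                A=np.c_[2*P,np.ones(len(P))];s=np.linalg.lstsq(A,(P**2).sum(1),rcond=None)[0]
                r2=np.sqrt(s[2]+s[0]**2+s[1]**2)
                print(u,'lsq',np.round([s[0],s[1],r2],4),'minc',np.round([x,y,r],4)); out.append(s[:2])
    return out
def bore(c,u,z=.038,w=8):
    g=cv2.cvtColor(c["img"],cv2.COLOR_RGB2GRAY).astype(float)
    x0,y0=int(u[0]),int(u[1]);p=g[y0-w:y0+w+1,x0-w:x0+w+1]
    m=np.clip(110-p,0,None);yy,xx=np.mgrid[-w:w+1,-w:w+1]
    q=(x0+.5+(m*xx).sum()/m.sum(),y0+.5+(m*yy).sum()/m.sum())
    print('bore',np.round(q,1),np.round(onz(c,(q[0]/640,q[1]/480),z)[:2],4))
E
python3 - <<'E'
from h import *
c=capture("wrist")
discs(c,[(180,240),(320,235),(425,230)])
for u in [(171,229),(321,214),(438,212)]: bore(c,u)
# stem & stand crop, discs crop
im=c["img"][:,:,::-1]
a=cv2.resize(im[40:150,240:345],None,fx=3.8,fy=3.8,interpolation=2)
b=cv2.resize(im[165:265,130:240],None,fx=3.6,fy=3.6,interpolation=2)
w=np.zeros((600,800,3),np.uint8);w[:a.shape[0],:a.shape[1]]=a;w[:b.shape[0],402:402+b.shape[1]]=b[:,:398]
cv2.imwrite("pics/w2.png",w)
c=capture("top")
cs=[(82,234),(152,217),(182,340),(110,357)]
P=[onz(c,(p[0]/640,p[1]/480),.028)[:2] for p in cs]
print(np.round(P,4).tolist(),np.round(np.mean(P,0),4))
print([round(float(np.linalg.norm(P[i]-P[(i+1)%4])),3) for i in range(4)])
E
```

```text
(180, 240) lsq [0.4957 0.0472 0.0477] minc [0.4958 0.0472 0.0486]
(320, 235) lsq [ 0.5131 -0.1375  0.0476] minc [ 0.5131 -0.1376  0.0485]
(425, 230) lsq [ 0.5154 -0.2762  0.0477] minc [ 0.5151 -0.2761  0.0488]
bore [167.6 229. ] [0.4951 0.0477]
bore [319.4 215.6] [ 0.5111 -0.1374]
bore [435.7 212. ] [ 0.515  -0.2776]
[[0.6002, 0.3846], [0.6313, 0.2481], [0.3897, 0.1881], [0.3606, 0.3256]] [0.4955 0.2866]
[0.14, 0.249, 0.141, 0.247]
```

View pics/w2.png

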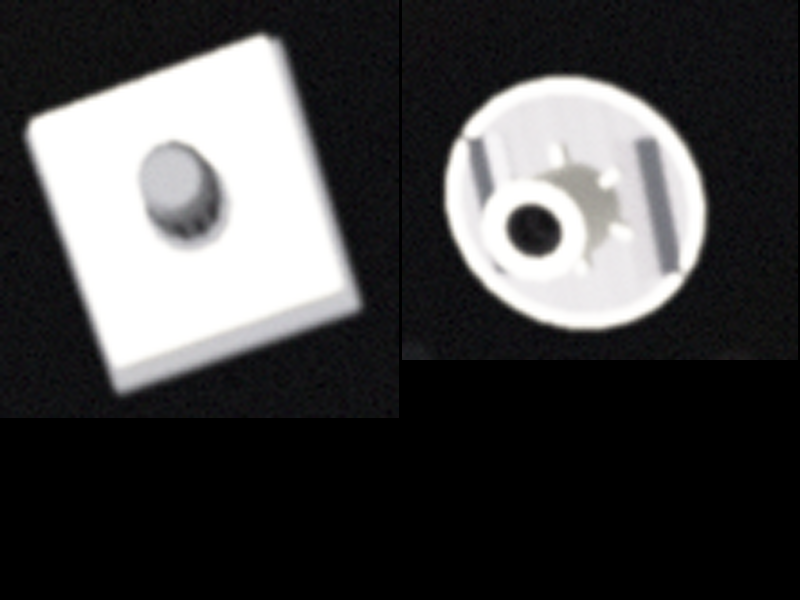

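The crops show the stem top at about (285,87) in the full image and the raised slice blades on both sides of that hub. Now I'll grasp the stem.

Emit:
move_arm(
  increments=[
    [[0.66,-0.148,0.9],[0,0,0],0.3],
    [[0.66,-0.148,0.9],[0,0,0],0.3],
    [[0.66,-0.148,0.9],[0,0,0],0.3],
    [[0.66,-0.148,0.9],[0,0,0],0.3],
    [[0.66,-0.148,0.9],[0,0,0],0.3],
    [[0.66,-0.148,0.9],[0,0,0],0.3],
    [[0,0,0.54],[0,0,0],0.3],
    [[0,0,0.54],[0,0,0],0.3],
    [[0,0,0.54],[0,0,0],0.3],
    [[0,0,0.54],[0,0,0],0.3],
    [[0,0,0],[0,0,0],0.3],
    [[0,0,0],[0,0,0],1],
    [[0,0,0],[0,0,0],1],
    [[0,0,0],[0,0,0],1],
    [[0,0,0],[0,0,0],1],
    [[0,0,0],[0,0,0],1],
    [[0,0,0],[0,0,0],1],
    [[0,0,0],[0,0,0],1],
  ],
)

```text
time_s: 5.12
position: [0.6491, -0.1025, 0.0562]
tcp_rot: [[1.0, -0.0, 0.001], [-0.0, -1.0, -0.0], [0.001, 0.0, -1.0]]
force: [-0.3, -0.2, 0.2]
opening: 0.254
grasp_force: 0.0
```

```bash
python3 - <<'E'
from h import *
st()
E
```

```text
5.12 [0.6491, -0.1025, 0.0562] [[1.0, -0.0, 0.001], [-0.0, -1.0, -0.0], [0.001, 0.0, -1.0]] F [-0.3, -0.2, 0.2] op 22.1 gf 0.0
```

Emit:
move_arm(
  increments=[
    [[0,0,0],[0,0,0],1],
    [[0,0,0],[0,0,0],1],
    [[0,0,0],[0,0,0],1],
    [[0,0,0],[0,0,0],1],
    [[0,0,-0.6],[0,0,0],1],
    [[0,0,-0.6],[0,0,0],1],
    [[0,0,-0.6],[0,0,0],1],
    [[0,0,-0.6],[0,0,0],1],
    [[0,0,-0.6],[0,0,0],1],
    [[-0.65,0.167,0],[0,0,0],1],
    [[-0.65,0.167,0],[0,0,0],1],
    [[-0.65,0.167,0],[0,0,0],1],
    [[-0.65,0.167,0],[0,0,0],1],
    [[-0.65,0.167,0],[0,0,0],1],
    [[-0.65,0.167,0],[0,0,0],1],
    [[-0.65,0.167,0],[0,0,0],1],
    [[0,0,0],[0,0,0],1],
    [[0,0,0],[0,0,0],1],
  ],
)

```text
time_s: 6.62
position: [0.5117, -0.1376, 0.1455]
tcp_rot: [[1.0, -0.002, -0.001], [-0.002, -1.0, 0.001], [-0.001, -0.001, -1.0]]
force: [-0.5, 0.3, -0.4]
opening: 0.222
grasp_force: 30.0
```

```bash
python3 - <<'E'
from h import *
st()
a=capture("side");b=capture("wrist");t=capture("top")
q=pinpoint(a,"stem_tip");q2=pinpoint(a,"stem");m=pinpoint(a,"disc_whip_mouth")
p=read_state()["position"]
for n,r in (("tip",q),("stem",q2),("mouth",m)): print(n,[(round(x["confidence"],2),np.round(np.array(x["xy"])*[640,480],1).tolist()) for x in r[:2]])
K=np.array(a["mtx"]);R=np.array(a["rotation"])
for n,X in (("tip",p+np.array([0,0,-.014-.034])),("org",p+np.array([0,0,-.014])),("mouth",np.array([.512,-.1375,.041]))):
    v=K@R.T@(X-np.array(a["eye"]));print(n,np.round(v[:2]/v[2],1))
x,y=320,220
A=cv2.resize(a["img"][150:270,290:430,::-1],None,fx=2.85,fy=2.85,interpolation=2)
B=cv2.resize(b["img"][120:320,220:420,::-1],(395,395))
w=np.zeros((400,800,3),np.uint8);w[:A.shape[0],:A.shape[1]]=A[:400];w[:395,402:797]=B
cv2.imwrite("pics/w3.png",w)
E
```

```text
6.62 [0.5117, -0.1376, 0.1455] [[1.0, -0.002, -0.001], [-0.002, -1.0, 0.001], [-0.001, -0.001, -1.0]] F [-0.5, 0.3, -0.4] op 19.4 gf 30.0
tip [(0.55, [361.3, 210.6])]
stem [(0.66, [364.5, 193.1])]
mouth [(0.89, [360.3, 228.1]), (0.74, [390.1, 185.5])]
tip [359.7 206.5]
org [360.4 192.3]
mouth [359.1 229.4]
```

View pics/w3.png

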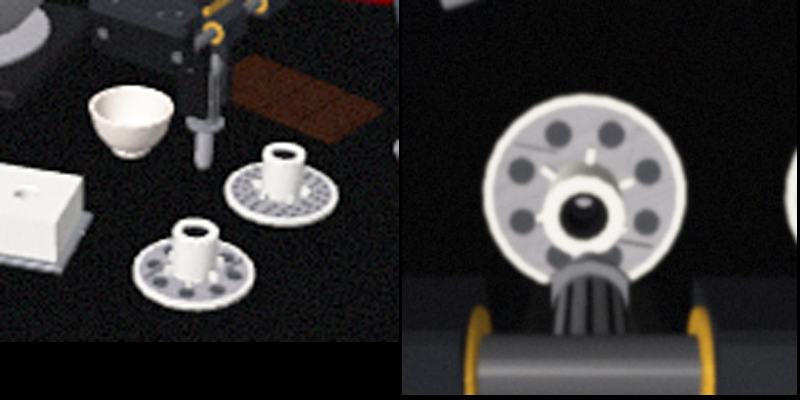

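The side crop shows the stem held upright above the whip disc. In the wrist crop the stem's collar is near the bore column, so I'll measure the sideways offset.

```bash
python3 - <<'E'
from h import *
c=capture("wrist");e=np.array(c["eye"]);p=np.array(read_state()["position"]);print(np.round(e-p,4))
bx=int((583-402)/1.975+220);by=int(215/1.975+120)
bore(c,(bx,by),w=10); bore(c,(bx,by),w=13)
# hub top outline: bright ring
g=cv2.cvtColor(c["img"],cv2.COLOR_RGB2GRAY)
print(np.array2string(g[by-2:by+3:2,bx-26:bx+27],max_line_width=250))
discs(c,[(bx,by-35)])
rows=range(262,282,4)
for r in rows: print(r,g[r,288:344].tolist())
E
```

```text
[ 0.0697 -0.0011  0.1619]
bore [311.9 230.5] [ 0.5123 -0.1365]
bore [312.3 230.9] [ 0.512  -0.1369]
[[155 165 173 175 177 183 211 236 243 244 243 244 243 239 221 151  76  35  25  21  19  20  21  21  19  22  28  30  30  21  28  26  32  28  21  24  27  30  69 154 227 242 244 245 243 243 238 219 191 180 181 180 183]
 [103 125 160 186 202 222 233 243 244 245 243 243 242 232 184 103  46  28  18  14  19  13  22  24  20  25  23  19  27  27  25  24  21  20  24  26  24  29  49 128 210 239 244 244 244 244 239 227 198 186 180 179 175]
 [ 85 101 160 220 234 240 242 244 244 244 243 243 242 231 184 103  42  24  21  14  11   6  12  17  17  19  21  19  23  23  24  23  23  16  22  20  28  27  43 110 196 234 243 244 244 243 242 234 210 187 182 173 151]]
(311, 193) lsq [ 0.5091 -0.1364  0.0482] minc [ 0.5025 -0.1354  0.0582]
262 [124, 166, 196, 204, 207, 183, 148, 127, 134, 138, 139, 139, 139, 136, 128, 117, 102, 88, 78, 85, 87, 84, 77, 80, 70, 48, 26, 28, 43, 57, 61, 63, 61, 61, 55, 49, 61, 82, 103, 124, 132, 138, 140, 141, 136, 123, 101, 97, 121, 119, 90, 47, 29, 13, 14, 16]
266 [20, 20, 19, 18, 17, 
[... 203 characters left out ...]
, 15, 15]
270 [18, 15, 15, 17, 17, 22, 31, 65, 100, 97, 81, 81, 96, 96, 80, 54, 24, 35, 54, 74, 82, 79, 79, 73, 63, 39, 17, 15, 31, 53, 57, 61, 60, 57, 51, 36, 20, 20, 29, 42, 52, 47, 46, 63, 97, 106, 74, 38, 19, 16, 16, 18, 17, 20, 24, 16]
274 [22, 20, 19, 20, 19, 21, 20, 44, 55, 52, 60, 89, 102, 94, 68, 38, 27, 41, 61, 78, 84, 78, 75, 68, 59, 34, 18, 21, 34, 51, 55, 58, 54, 61, 50, 41, 22, 10, 24, 41, 49, 50, 47, 36, 42, 60, 51, 32, 19, 16, 16, 16, 21, 18, 13, 20]
278 [19, 18, 14, 18, 17, 17, 10, 24, 19, 44, 74, 94, 101, 88, 58, 31, 22, 44, 70, 78, 80, 79, 76, 65, 52, 30, 19, 16, 28, 51, 57, 54, 59, 54, 48, 42, 32, 12, 19, 32, 48, 50, 48, 36, 27, 20, 28, 26, 23, 20, 19, 17, 20, 16, 24, 16]
```

Emit:
move_arm(
  increments=[
    [[0,-0.067,0.4],[0,0,0],1],
    [[0,0,0.4],[0,0,0],1],
    [[0,0,0.4],[0,0,0],1],
    [[0,0,0.4],[0,0,0],1],
    [[0,0,0.15],[0,0,0],1],
    [[0,0,0.15],[0,0,0],1],
    [[0,0,0.05],[0,0,0],1],
    [[0,0,0.05],[0,0,0],1],
    [[0,0,0.05],[0,0,0],1],
  ],
)

```text
time_s: 7.72
position: [0.5129, -0.1357, 0.0846]
tcp_rot: [[1.0, -0.0, 0.001], [-0.0, -1.0, -0.001], [0.001, 0.001, -1.0]]
force: [-0.4, -0.6, -2.4]
opening: 0.217
grasp_force: 30.0
```

Emit:
move_arm(
  increments=[
    [[0,0,0.05],[0,0,0],1],
    [[0,0,0.05],[0,0,0],1],
    [[0,0,0.05],[0,0,0],1],
    [[0,0,0.03],[0,0,0],1],
    [[0,0,0],[0,0,0],1],
  ],
)

```text
time_s: 8.13
position: [0.5123, -0.1355, 0.0788]
tcp_rot: [[1.0, -0.0, -0.0], [-0.0, -1.0, 0.0], [-0.0, -0.0, -1.0]]
force: [0.4, -0.1, -1.3]
opening: 0.218
grasp_force: 30.0
```

Emit:
move_arm(
  increments=[
    [[0,0,0.03],[0,0,0],1],
    [[0,0,0.03],[0,0,0],1],
    [[0,0,0.03],[0,0,0],1],
    [[0,0,0],[0,0,0],1],
  ],
)

```text
time_s: 8.47
position: [0.5124, -0.1355, 0.076]
tcp_rot: [[1.0, -0.0, -0.0], [-0.0, -1.0, 0.0], [-0.0, -0.0, -1.0]]
force: [-0.0, 0.1, -0.9]
opening: 0.219
grasp_force: 30.0
```

Emit:
move_arm(
  increments=[
    [[0,0,0.03],[0,0,0],1],
    [[0,0,0.03],[0,0,0],1],
    [[0,0,0],[0,0,0],1],
  ],
)

```text
time_s: 8.72
position: [0.5124, -0.1355, 0.0742]
tcp_rot: [[1.0, -0.0, -0.0], [-0.0, -1.0, 0.0], [-0.0, -0.0, -1.0]]
force: [-0.3, -0.0, -1.6]
opening: 0.222
grasp_force: 30.0
```

Past the 12 mm stop with no resistance, so I'll go on to about 23 mm.

Emit:
move_arm(
  increments=[
    [[0,0,0.09],[0,0,0],1],
    [[0,0,0.09],[0,0,0],1],
    [[0,0,0.06],[0,0,0],1],
    [[0,0,0.03],[0,0,0],1],
    [[0,0,0],[0,0,0],1],
  ],
)

```text
time_s: 9.13
position: [0.5123, -0.1355, 0.0659]
tcp_rot: [[1.0, -0.0, -0.0], [-0.0, -1.0, 0.0], [-0.0, -0.0, -1.0]]
force: [0.3, 0.5, -1.3]
opening: 0.215
grasp_force: 30.0
```

Emit:
move_arm(
  increments=[
    [[0,0,0.02],[0,0,0],1],
    [[0,0,0.02],[0,0,0],1],
    [[0,0,0.02],[0,0,0],1],
    [[0,0,0],[0,0,0],1],
  ],
)

```text
time_s: 9.47
position: [0.5123, -0.1355, 0.0644]
tcp_rot: [[1.0, -0.0, -0.0], [-0.0, -1.0, 0.0], [-0.0, -0.0, -1.0]]
force: [0.2, 0.2, -0.3]
opening: 0.221
grasp_force: 30.0
```

Emit:
move_arm(
  increments=[
    [[0,0,0.02],[0,0,0],1],
    [[0,0,0],[0,0,0],1],
  ],
)

```text
time_s: 9.63
position: [0.5124, -0.1355, 0.064]
tcp_rot: [[1.0, -0.0, 0.0], [-0.0, -1.0, -0.0], [0.0, 0.0, -1.0]]
force: [0.3, 0.1, 1.1]
opening: 0.22
grasp_force: 30.0
```

Emit:
move_arm(
  increments=[
    [[0,0,0.02],[0,0,0],1],
    [[0,0,0],[0,0,0],1],
  ],
)

```text
time_s: 9.8
position: [0.5126, -0.1356, 0.0638]
tcp_rot: [[1.0, -0.0, 0.001], [-0.0, -1.0, -0.0], [0.001, 0.0, -1.0]]
force: [0.0, 0.5, 4.3]
opening: 0.219
grasp_force: 30.0
```

Emit:
move_arm(
  increments=[
    [[0,0,0.02],[0,0,0],1],
    [[0,0,0],[0,0,0],1],
  ],
)

```text
time_s: 9.97
position: [0.5128, -0.1357, 0.0635]
tcp_rot: [[1.0, -0.0, 0.001], [-0.0, -1.0, -0.0], [0.001, 0.0, -1.0]]
force: [-0.8, 0.2, 7.7]
opening: 0.218
grasp_force: 30.0
```

Emit:
move_arm(
  increments=[
    [[0,0,0.02],[0,0,0],1],
    [[0,0,0],[0,0,0],1],
  ],
)

```text
time_s: 10.13
position: [0.5129, -0.1357, 0.0633]
tcp_rot: [[1.0, -0.0, 0.001], [-0.0, -1.0, -0.001], [0.001, 0.001, -1.0]]
force: [-1.9, 0.6, 10.5]
opening: 0.222
grasp_force: 30.0
```

Emit:
move_arm(
  increments=[
    [[0,0,0.02],[0,0,0],1],
    [[0,0,0],[0,0,0],1],
  ],
)

```text
time_s: 10.3
position: [0.5131, -0.1357, 0.0632]
tcp_rot: [[1.0, -0.0, 0.002], [-0.0, -1.0, -0.001], [0.002, 0.001, -1.0]]
force: [-1.4, 2.8, 12.9]
opening: 0.219
grasp_force: 30.0
```

Emit:
move_arm(
  increments=[
    [[0,0,0.02],[0,0,0],1],
    [[0,0,0],[0,0,0],1],
  ],
)

```text
time_s: 10.47
position: [0.5133, -0.1357, 0.063]
tcp_rot: [[1.0, -0.0, 0.002], [-0.0, -1.0, -0.001], [0.002, 0.001, -1.0]]
force: [-1.5, 0.6, 16.3]
opening: 0.221
grasp_force: 30.0
```

Dead stop at about 25 mm: it held at about 17 N, well above the catch's 10 N. So the whip disc is wrong. Withdrawing and going over the grate disc.

Emit:
move_arm(
  increments=[
    [[0,0,-0.2],[0,0,0],1],
    [[0,0,-0.5],[0,0,0],1],
    [[0,0,-0.7],[0,0,0],1],
    [[0,0,-0.7],[0,0,0],1],
    [[0,0,-0.7],[0,0,0],1],
    [[0.017,0.935,0],[0,0,0],1],
    [[0.017,0.935,0],[0,0,0],1],
    [[0.017,0.935,0],[0,0,0],1],
    [[0.017,0.935,0],[0,0,0],1],
    [[0.017,0.935,0],[0,0,0],1],
    [[0,0,0],[0,0,0],1],
    [[0,0,0],[0,0,0],1],
  ],
)

```text
time_s: 11.47
position: [0.5145, -0.2773, 0.1444]
tcp_rot: [[1.0, -0.003, -0.0], [-0.003, -1.0, 0.0], [-0.0, -0.0, -1.0]]
force: [0.5, 0.3, -1.3]
opening: 0.216
grasp_force: 30.0
```

```bash
python3 - <<'E'
from h import *
st()
c=capture("wrist");p=np.array(read_state()["position"]);print(np.round(np.array(c["eye"])-p,4))
q=pinpoint(c,"disc_grate_mouth")[0];u=np.array(q["xy"])*[640,480];print(u,q["confidence"])
bore(c,u,w=11);bore(c,u,w=13)
a=capture("side")
print([np.round(np.array(pinpoint(a,n)[0]["xy"])*[640,480],1) for n in ("stem","disc_grate_mouth")])
cv2.imwrite("pics/w4.png",cv2.resize(np.hstack([c["img"][150:310,210:410,::-1],a["img"][130:290,300:500,::-1]]),(800,320)))
E
```

```text
11.47 [0.5145, -0.2773, 0.1444] [[1.0, -0.003, -0.0], [-0.003, -1.0, 0.0], [-0.0, -0.0, -1.0]] F [0.5, 0.3, -1.3] op 18.8 gf 30.0
[ 0.07   -0.0029  0.162 ]
[309.504 227.088] 0.78
bore [310.8 230.6] [ 0.5137 -0.2754]
bore [311.4 230.6] [ 0.5137 -0.2759]
[array([394.5, 170.4]), array([390.9, 203. ])]
```

```bash
python3 - <<'E'
from h import *
st()
c=capture("wrist");p=np.array(read_state()["position"]);print(np.round(np.array(c["eye"])-p,4))
bore(c,(311,230),w=12)
st()
E
```

```text
11.72 [0.5146, -0.2743, 0.1446] [[1.0, 0.001, -0.001], [0.001, -1.0, 0.001], [-0.001, -0.001, -1.0]] F [0.1, -0.9, -0.3] op 19.0 gf 30.0
[ 0.0696 -0.001   0.1617]
bore [314.3 230.8] [ 0.5134 -0.2753]
11.77 [0.5147, -0.2745, 0.1447] [[1.0, 0.001, -0.001], [0.001, -1.0, 0.001], [-0.001, -0.001, -1.0]] F [-1.0, 0.4, -0.7] op 18.7 gf 30.0
```

View pics/w4.png

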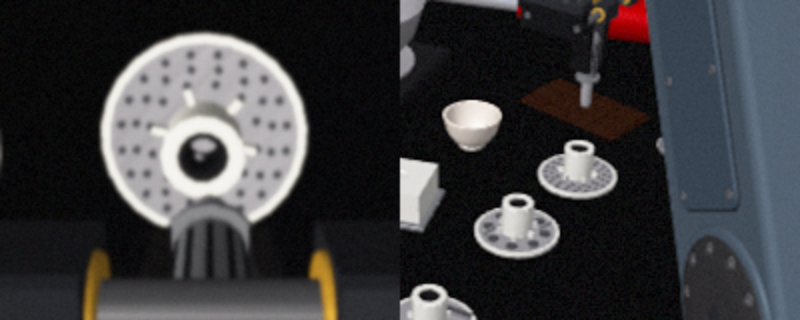

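The wrist crop shows the stem lined up with the grate bore; once settled the bore is at column 314. Descending.

Emit:
move_arm(
  increments=[
    [[-0.01,0,0.45],[0,0,0],1],
    [[0,0,0.45],[0,0,0],1],
    [[0,0,0.45],[0,0,0],1],
    [[0,0,0.45],[0,0,0],1],
    [[0,0,0.08],[0,0,0],1],
    [[0,0,0.05],[0,0,0],1],
    [[0,0,0.05],[0,0,0],1],
    [[0,0,0],[0,0,0],1],
  ],
)

```text
time_s: 12.43
position: [0.515, -0.2758, 0.086]
tcp_rot: [[1.0, -0.0, 0.001], [-0.0, -1.0, -0.001], [0.001, 0.001, -1.0]]
force: [0.5, -0.0, -1.2]
opening: 0.218
grasp_force: 30.0
```

Emit:
move_arm(
  increments=[
    [[0,-0.025,-0.05],[0,0,0],1],
    [[0,-0.025,0],[0,0,0],1],
    [[0,0,0.05],[0,0,0],1],
    [[0,0,0.05],[0,0,0],1],
    [[0,0,0.05],[0,0,0],1],
    [[0,0,0],[0,0,0],1],
  ],
)

```text
time_s: 12.93
position: [0.5144, -0.2742, 0.0822]
tcp_rot: [[1.0, -0.001, -0.0], [-0.001, -1.0, 0.0], [-0.0, -0.0, -1.0]]
force: [-0.3, 0.8, -0.8]
opening: 0.221
grasp_force: 30.0
```

Depth is about 7 mm and free. Next to about 10.5 mm.

Emit:
move_arm(
  increments=[
    [[0,0,0.05],[0,0,0],1],
    [[0,0,0.04],[0,0,0],1],
    [[0,0,0.03],[0,0,0],1],
    [[0,0,0],[0,0,0],1],
  ],
)

```text
time_s: 13.27
position: [0.5147, -0.2744, 0.0786]
tcp_rot: [[1.0, -0.001, 0.0], [-0.001, -1.0, -0.0], [0.0, 0.0, -1.0]]
force: [0.9, -0.1, -0.6]
opening: 0.218
grasp_force: 30.0
```

Emit:
move_arm(
  increments=[
    [[0,0,0.02],[0,0,0],1],
    [[0,0,0.02],[0,0,0],1],
    [[0,0,0.02],[0,0,0],1],
    [[0,0,0],[0,0,0],1],
  ],
)

```text
time_s: 13.6
position: [0.5147, -0.2743, 0.077]
tcp_rot: [[1.0, -0.0, 0.0], [-0.0, -1.0, -0.0], [0.0, 0.0, -1.0]]
force: [0.7, -0.2, -0.4]
opening: 0.219
grasp_force: 30.0
```

Emit:
move_arm(
  increments=[
    [[0,0,0.02],[0,0,0],1],
    [[0,0,0.02],[0,0,0],1],
    [[0,0,0],[0,0,0],1],
  ],
)

```text
time_s: 13.85
position: [0.5147, -0.2743, 0.0758]
tcp_rot: [[1.0, -0.0, 0.0], [-0.0, -1.0, -0.0], [0.0, 0.0, -1.0]]
force: [0.7, 0.4, -0.6]
opening: 0.221
grasp_force: 30.0
```

Emit:
move_arm(
  increments=[
    [[0,0,0.02],[0,0,0],1],
    [[0,0,0.02],[0,0,0],1],
    [[0,0,0.02],[0,0,0],1],
    [[0,0,0],[0,0,0],1],
  ],
)

```text
time_s: 14.18
position: [0.5147, -0.2743, 0.074]
tcp_rot: [[1.0, -0.0, 0.0], [-0.0, -1.0, -0.0], [0.0, 0.0, -1.0]]
force: [0.7, -0.2, -1.0]
opening: 0.221
grasp_force: 30.0
```

Past 12 mm freely, so the grate disc must be the right one. On to about 24 mm, then through the catch.

Emit:
move_arm(
  increments=[
    [[0,0,0.08],[0,0,0],1],
    [[0,0,0.08],[0,0,0],1],
    [[0,0,0.08],[0,0,0],1],
    [[0,0,0.04],[0,0,0],1],
    [[0,0,0.02],[0,0,0],1],
    [[0,0,0.02],[0,0,0],1],
    [[0,0,0],[0,0,0],1],
  ],
)

```text
time_s: 14.77
position: [0.5147, -0.2744, 0.0645]
tcp_rot: [[1.0, -0.0, 0.0], [-0.0, -1.0, -0.0], [0.0, 0.0, -1.0]]
force: [1.8, 0.1, 0.3]
opening: 0.224
grasp_force: 30.0
```

Emit:
move_arm(
  increments=[
    [[0,0,0.02],[0,0,0],1],
    [[0,0,0.02],[0,0,0],1],
    [[0,0,0],[0,0,0],1],
  ],
)

```text
time_s: 15.02
position: [0.5144, -0.2742, 0.0631]
tcp_rot: [[1.0, -0.0, -0.0], [-0.0, -1.0, 0.0], [-0.0, -0.0, -1.0]]
force: [1.1, -0.5, -1.7]
opening: 0.222
grasp_force: 30.0
```

Emit:
move_arm(
  increments=[
    [[0,0,0.02],[0,0,0],1],
    [[0,0,0.02],[0,0,0],1],
    [[0,0,0],[0,0,0],1],
  ],
)

```text
time_s: 15.27
position: [0.5145, -0.2743, 0.062]
tcp_rot: [[1.0, -0.0, -0.0], [-0.0, -1.0, 0.0], [-0.0, -0.0, -1.0]]
force: [1.3, -0.6, -0.6]
opening: 0.218
grasp_force: 30.0
```

Emit:
move_arm(
  increments=[
    [[0,0,0.025],[0,0,0],1],
    [[0,0,0.025],[0,0,0],1],
    [[0,0,0.025],[0,0,0],1],
    [[0,0,0.025],[0,0,0],1],
    [[0,0,0],[0,0,0],1],
  ],
)

```text
time_s: 15.68
position: [0.5144, -0.2742, 0.0592]
tcp_rot: [[1.0, -0.0, -0.0], [-0.0, -1.0, 0.0], [-0.0, -0.0, -1.0]]
force: [0.7, 0.1, 3.3]
opening: 0.218
grasp_force: 30.0
```

Emit:
move_arm(
  increments=[
    [[0,0,0.02],[0,0,0],1],
    [[0,0,0.02],[0,0,0],1],
    [[0,0,0],[0,0,0],1],
  ],
)

```text
time_s: 15.93
position: [0.5146, -0.2744, 0.0588]
tcp_rot: [[1.0, -0.0, 0.0], [-0.0, -1.0, -0.0], [0.0, 0.0, -1.0]]
force: [-0.1, -0.3, 8.5]
opening: 0.224
grasp_force: 30.0
```

Emit:
move_arm(
  increments=[
    [[0,0,0.02],[0,0,0],1],
    [[0,0,0.01],[0,0,0],1],
    [[0,0,0],[0,0,0],1],
  ],
)

```text
time_s: 16.18
position: [0.5145, -0.274, 0.0567]
tcp_rot: [[1.0, -0.0, -0.0], [-0.0, -1.0, 0.001], [-0.0, -0.001, -1.0]]
force: [0.7, 1.0, 0.2]
opening: 0.223
grasp_force: 30.0
```

Emit:
move_arm(
  increments=[
    [[0,0,0.02],[0,0,0],1],
    [[0,0,0.02],[0,0,0],1],
    [[0,0,0],[0,0,0],1],
  ],
)

```text
time_s: 16.43
position: [0.5142, -0.274, 0.0555]
tcp_rot: [[1.0, 0.0, -0.001], [0.0, -1.0, 0.0], [-0.001, -0.0, -1.0]]
force: [-0.2, -0.3, 0.8]
opening: 0.219
grasp_force: 30.0
```

Emit:
move_arm(
  increments=[
    [[0,0,0.02],[0,0,0],1],
    [[0,0,0.02],[0,0,0],1],
    [[0,0,0],[0,0,0],1],
  ],
)

```text
time_s: 16.68
position: [0.5144, -0.2745, 0.0551]
tcp_rot: [[1.0, 0.0, -0.0], [0.0, -1.0, -0.0], [-0.0, 0.0, -1.0]]
force: [-0.1, -0.1, 6.5]
opening: 0.219
grasp_force: 30.0
```

Emit:
move_arm(
  increments=[
    [[0,0,0.02],[0,0,0],1],
    [[0,0,0.02],[0,0,0],1],
    [[0,0,0],[0,0,0],1],
  ],
)

```text
time_s: 16.93
position: [0.5144, -0.2745, 0.055]
tcp_rot: [[1.0, 0.0, -0.0], [0.0, -1.0, -0.001], [-0.0, 0.001, -1.0]]
force: [-2.6, 1.2, 13.1]
opening: 0.223
grasp_force: 30.0
```

The collar is home, with a solid stop at the expected height. Releasing and checking.

Emit:
move_arm(
  increments=[
    [[0,0,-0.06],[0,0,0],1],
    [[0,0,0],[0,0,0],0.85],
    [[0,0,0],[0,0,0],0.6],
    [[0,0,0],[0,0,0],0.4],
    [[0,0,0],[0,0,0],0.3],
    [[0,0,0],[0,0,0],0.3],
    [[0,0,-0.3],[0,0,0],0.3],
    [[0,0,-0.7],[0,0,0],0.3],
    [[0,0,-0.8],[0,0,0],0.3],
    [[0,0,-0.8],[0,0,0],0.3],
    [[0,0,-0.8],[0,0,0],0.3],
    [[-0.01,-0.925,0],[0,0,0],0.3],
    [[-0.01,-0.925,0],[0,0,0],0.3],
    [[-0.01,-0.925,0],[0,0,0],0.3],
    [[-0.01,-0.925,0],[0,0,0],0.3],
    [[-0.01,-0.925,0],[0,0,0],0.3],
    [[0,0,0],[0,0,0],0.3],
    [[0,0,0],[0,0,0],0.3],
    [[0,0,0],[0,0,0],0.3],
  ],
)

```text
time_s: 18.52
position: [0.5137, -0.1359, 0.1577]
tcp_rot: [[1.0, 0.0, 0.001], [0.0, -1.0, -0.001], [0.001, 0.001, -1.0]]
force: [-0.2, -0.3, -0.3]
opening: 0.7
grasp_force: 0.0
```

```bash
python3 - <<'E'
from h import *
st()
c=capture("wrist");p=np.array(read_state()["position"]);print(np.round(np.array(c["eye"])-p,4))
q=pinpoint(c,"disc_whip_mouth")[0];u=np.array(q["xy"])*[640,480];print(u,q["confidence"])
bore(c,u,w=12)
a=capture("side")
for n in("stem","disc_grate","disc_grate_mouth"):
    print(n,[(round(q["confidence"],2),np.round(np.array(q["xy"])*[640,480],1).tolist()) for q in pinpoint(a,n)[:2]])
cv2.imwrite("pics/w5.png",cv2.resize(np.hstack([c["img"][120:320,200:450,::-1],a["img"][130:330,250:500,::-1]]),(800,320),interpolation=2))
E
```

```text
18.52 [0.5137, -0.1359, 0.1577] [[1.0, 0.0, 0.001], [0.0, -1.0, -0.001], [0.001, 0.001, -1.0]] F [-0.2, -0.3, -0.3] op 60.9 gf 0.0
[ 0.0693 -0.0004  0.1621]
[315.328 230.208] 0.55
bore [314.1 229. ] [ 0.5109 -0.1369]
stem [(0.72, [390.5, 204.9])]
disc_grate [(0.72, [387.3, 220.4])]
disc_grate_mouth [(0.96, [390.7, 203.9]), (0.68, [357.6, 246.0])]
```

View pics/w5.png

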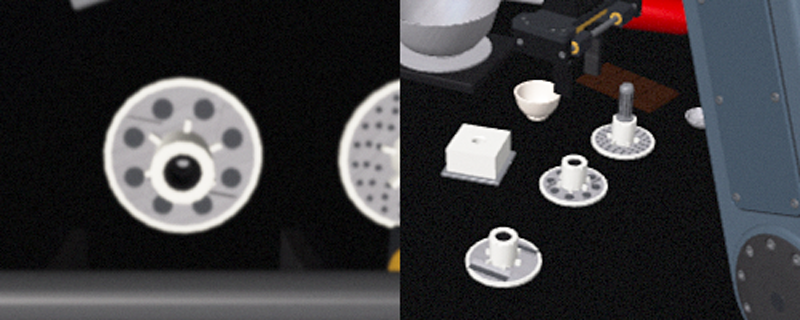

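The stem stands in the grate disc with its collar on the hub, and the whip hub at crop (183,172) is between the fingers. Grasping the whip disc.

Emit:
move_arm(
  increments=[
    [[-0.035,0,0.7],[0,0,0],0.3],
    [[0,0,0.7],[0,0,0],0.3],
    [[0,0,0.7],[0,0,0],0.3],
    [[0,0,0.7],[0,0,0],0.3],
    [[0,0,0.7],[0,0,0],0.3],
    [[0,0,0.7],[0,0,0],0.3],
    [[0,0,0.2],[0,0,0],0.3],
    [[0,0,0.15],[0,0,0],0.3],
    [[0,0,0],[0,0,0],0.3],
    [[0,0,0],[0,0,0],0.7],
    [[0,0,0],[0,0,0],1],
    [[0,0,0],[0,0,0],1],
    [[0,0,0],[0,0,0],1],
    [[0,0,0],[0,0,0],1],
    [[0,0,0],[0,0,0],1],
    [[0,0,0],[0,0,0],1],
    [[0,0,0],[0,0,0],1],
  ],
)

```text
time_s: 20.23
position: [0.5124, -0.1357, 0.0213]
tcp_rot: [[1.0, -0.0, 0.001], [-0.0, -1.0, -0.0], [0.001, 0.0, -1.0]]
force: [-1.0, -0.2, 6.3]
opening: 0.387
grasp_force: 30.0
```

Emit:
move_arm(
  increments=[
    [[0,0,-0.2],[0,0,0],1],
    [[0,0,-0.5],[0,0,0],1],
    [[0,0,-0.7],[0,0,0],1],
    [[0,0,-0.7],[0,0,0],1],
    [[0,0,-0.7],[0,0,0],1],
    [[0.092,-0.5,0],[0,0,0],1],
    [[0.092,-0.9,0],[0,0,0],1],
    [[0.092,-0.97,0],[0,0,0],1],
    [[0.092,-0.97,0],[0,0,0],1],
    [[0.092,-0.97,0],[0,0,0],1],
    [[0.092,-0.97,0],[0,0,0],1],
    [[0.092,-0.97,0],[0,0,0],1],
    [[0.092,-0.97,0],[0,0,0],1],
    [[0.092,-0.97,0],[0,0,0],1],
    [[0.092,-0.97,0],[0,0,0],1],
    [[0.092,-0.97,0],[0,0,0],1],
    [[0.092,-0.97,0],[0,0,0],1],
    [[0.092,-0.97,0],[0,0,0],1],
    [[0.092,-0.97,0],[0,0,0],1],
    [[0.092,-0.97,0],[0,0,0],1],
  ],
)

```text
time_s: 21.9
position: [0.5529, 0.2861, 0.1043]
tcp_rot: [[1.0, -0.0, -0.001], [-0.0, -1.0, -0.001], [-0.001, 0.001, -1.0]]
force: [0.9, -0.2, -1.7]
opening: 0.386
grasp_force: 30.0
```

Emit:
move_arm(
  increments=[
    [[0,-0.4,0],[0,0,0],1],
    [[0,-0.18,0],[0,0,0],1],
    [[0,0,0],[0,0,0],1],
    [[0,0,0],[0,0,0],1],
    [[0,0,0],[0,0,0],1],
  ],
)

```text
time_s: 22.32
position: [0.5533, 0.3006, 0.1044]
tcp_rot: [[1.0, -0.002, -0.001], [-0.002, -1.0, -0.001], [-0.001, 0.001, -1.0]]
force: [-0.4, -0.2, -1.2]
opening: 0.385
grasp_force: 30.0
```

```bash
python3 - <<'E'
from h import *
st()
a=capture("side");b=capture("wrist")
cv2.imwrite("pics/w6.png",cv2.resize(np.hstack([a["img"][200:440,80:400,::-1],b["img"][60:300,160:480,::-1]]),(800,300),interpolation=2))
E
```

```text
22.32 [0.5533, 0.3006, 0.1044] [[1.0, -0.002, -0.001], [-0.002, -1.0, -0.001], [-0.001, 0.001, -1.0]] F [-0.4, -0.2, -1.2] op 33.5 gf 30.0
```

View pics/w6.png

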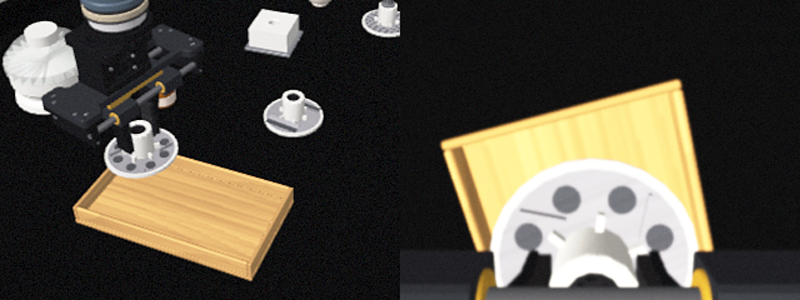

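The disc is held level, well inside the tray walls (wrist crop: walls at about 480 and 710, disc 495–690). Lowering.

Emit:
move_arm(
  increments=[
    [[0,0,0.45],[0,0,0],1],
    [[0,0,0.45],[0,0,0],1],
    [[0,0,0.45],[0,0,0],1],
    [[0,0,0.45],[0,0,0],1],
    [[0,0,0.4],[0,0,0],1],
    [[0,0,0.1],[0,0,0],1],
    [[0,0,0.1],[0,0,0],1],
    [[0,0,0.1],[0,0,0],1],
    [[0,0,0],[0,0,0],1],
  ],
)

```text
time_s: 23.17
position: [0.5538, 0.302, 0.0297]
tcp_rot: [[1.0, -0.001, 0.0], [-0.001, -1.0, 0.0], [0.0, -0.0, -1.0]]
force: [0.4, -1.0, -1.3]
opening: 0.39
grasp_force: 30.0
```

Emit:
move_arm(
  increments=[
    [[0,0,0.05],[0,0,0],1],
    [[0,0,0.04],[0,0,0],1],
    [[0,0,0.03],[0,0,0],1],
    [[0,0,0],[0,0,0],1],
  ],
)

```text
time_s: 23.5
position: [0.5539, 0.3023, 0.0264]
tcp_rot: [[1.0, -0.0, 0.001], [-0.0, -1.0, 0.0], [0.001, -0.0, -1.0]]
force: [-0.3, 0.3, -1.3]
opening: 0.39
grasp_force: 30.0
```

Emit:
move_arm(
  increments=[
    [[0,0,0.03],[0,0,0],1],
    [[0,0,0],[0,0,0],0.55],
    [[0,0,0],[0,0,0],0.4],
    [[0,0,0],[0,0,0],0.4],
    [[0,0,0],[0,0,0],0.4],
    [[0,0,-0.3],[0,0,0],0.35],
    [[0,0,-0.7],[0,0,0],0.3],
    [[0,0,-0.9],[0,0,0],0.3],
    [[0,0,-0.9],[0,0,0],0.3],
    [[0,0,-0.9],[0,0,0],0.3],
    [[-0.216,0.94,0],[0,0,0],0.3],
    [[-0.216,0.94,0],[0,0,0],0.3],
    [[-0.216,0.94,0],[0,0,0],0.3],
    [[-0.216,0.94,0],[0,0,0],0.3],
    [[-0.216,0.94,0],[0,0,0],0.3],
    [[-0.216,0.94,0],[0,0,0],0.3],
    [[-0.216,0.94,0],[0,0,0],0.3],
    [[-0.216,0.94,0],[0,0,0],0.3],
    [[-0.216,0.94,0],[0,0,0],0.3],
    [[0,0,0],[0,0,0],0.3],
  ],
)

```text
time_s: 25.17
position: [0.4943, 0.0446, 0.1366]
tcp_rot: [[1.0, -0.005, -0.001], [-0.005, -1.0, -0.001], [-0.001, 0.001, -1.0]]
force: [0.1, 0.1, -0.9]
opening: 0.702
grasp_force: 0.0
```

Emit:
move_arm(
  increments=[
    [[0,0,0],[0,0,0],0.3],
    [[0,0,0],[0,0,0],0.3],
    [[0,0,0],[0,0,0],0.3],
  ],
)

```text
time_s: 25.42
position: [0.4956, 0.0492, 0.1364]
tcp_rot: [[1.0, 0.001, 0.001], [0.001, -1.0, 0.0], [0.001, -0.0, -1.0]]
force: [0.9, -0.1, 0.6]
opening: 0.7
grasp_force: 0.0
```

```bash
python3 - <<'E'
from h import *
st()
c=capture("wrist");print(np.round(np.array(c["eye"])-read_state()["position"],4))
q=pinpoint(c,"disc_slice_mouth")[0];u=np.array(q["xy"])*[640,480];print(u,q["confidence"])
bore(c,u,w=12)
c=capture("top");q=pinpoint(c,"disc_whip")[0];P=onz(c,q["xy"],.005)[:2]-[.4955,.2866];a=np.radians(13.9)
print('whip in tray',q["confidence"],np.round([P@[np.cos(a),np.sin(a)],P@[-np.sin(a),np.cos(a)]],4))
a=capture("side")
cv2.imwrite("pics/w7.png",cv2.resize(np.hstack([c["img"][190:370,70:310,::-1],a["img"][210:390,130:370,::-1]]),(800,300),interpolation=2))
E
```

```text
25.42 [0.4956, 0.0492, 0.1364] [[1.0, 0.001, 0.001], [0.001, -1.0, 0.0], [0.001, -0.0, -1.0]] F [0.9, -0.1, 0.6] op 60.9 gf 0.0
[ 0.0695 -0.0012  0.162 ]
[317.888 233.904] 0.96
bore [314.7 233.8] [0.4944 0.0479]
whip in tray 0.56 [0.067  0.0064]
```

View pics/w7.png

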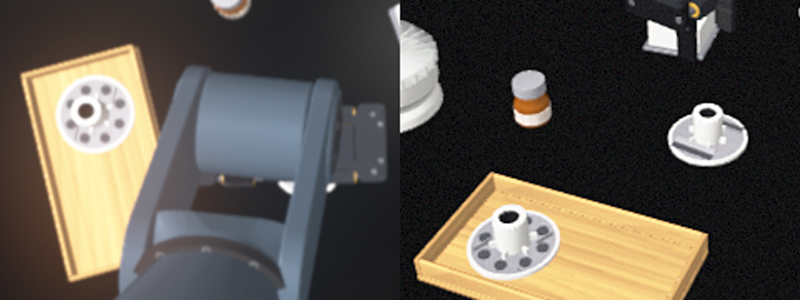

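The whip disc lies flat in the tray, clear of the walls, and the slice hub is centred under the gripper. Descending.

Emit:
move_arm(
  increments=[
    [[0,0,0.65],[0,0,0],0.3],
    [[0,0,0.65],[0,0,0],0.3],
    [[0,0,0.65],[0,0,0],0.3],
    [[0,0,0.65],[0,0,0],0.3],
    [[0,0,0.65],[0,0,0],0.3],
    [[0,0,0.3],[0,0,0],0.3],
    [[0,0,0.15],[0,0,0],0.3],
    [[0,0,0.08],[0,0,0],0.3],
    [[0,0,0],[0,0,0],0.3],
  ],
)

```text
time_s: 26.42
position: [0.4955, 0.0485, 0.0228]
tcp_rot: [[1.0, -0.0, 0.0], [-0.0, -1.0, -0.0], [0.0, 0.0, -1.0]]
force: [-0.3, 0.2, 0.4]
opening: 0.7
grasp_force: 0.0
```

Emit:
move_arm(
  increments=[
    [[0,0,0],[0,0,0],0.7],
    [[0,0,0],[0,0,0],1],
    [[0,0,0],[0,0,0],1],
    [[0,0,0],[0,0,0],1],
    [[0,0,0],[0,0,0],1],
    [[0,0,0],[0,0,0],1],
    [[0,0,0],[0,0,0],1],
    [[0,0,0],[0,0,0],1],
    [[0,0,-0.3],[0,0,0],1],
    [[0,0,-0.8],[0,0,0],1],
    [[0,0,-0.8],[0,0,0],1],
    [[0,0,-0.8],[0,0,0],1],
  ],
)

```text
time_s: 27.42
position: [0.4944, 0.0483, 0.1044]
tcp_rot: [[1.0, -0.001, -0.002], [-0.001, -1.0, 0.0], [-0.002, -0.0, -1.0]]
force: [0.8, -1.0, -2.2]
opening: 0.373
grasp_force: 30.0
```

Emit:
move_arm(
  increments=[
    [[-0.216,-0.5,0],[0,0,0],1],
    [[-0.216,-0.87,0],[0,0,0],1],
    [[-0.216,-0.87,0],[0,0,0],1],
    [[-0.216,-0.87,0],[0,0,0],1],
    [[-0.216,-0.87,0],[0,0,0],1],
    [[-0.216,-0.87,0],[0,0,0],1],
    [[-0.216,-0.87,0],[0,0,0],1],
    [[-0.216,-0.87,0],[0,0,0],1],
    [[-0.216,-0.87,0],[0,0,0],1],
    [[0,0,0],[0,0,0],1],
    [[0,0,0],[0,0,0],1],
    [[0,0,0],[0,0,0],1],
    [[0,0,0],[0,0,0],1],
  ],
)

```text
time_s: 28.5
position: [0.4371, 0.2712, 0.1037]
tcp_rot: [[1.0, -0.001, -0.0], [-0.001, -1.0, -0.0], [-0.0, 0.0, -1.0]]
force: [-0.8, -0.6, -2.2]
opening: 0.374
grasp_force: 30.0
```

```bash
python3 - <<'E'
from h import *
st()
a=capture("side");c=capture("wrist")
cv2.imwrite("pics/w8.png",cv2.resize(np.hstack([a["img"][220:430,100:380,::-1],c["img"][90:300,180:460,::-1]]),(800,300),interpolation=2))
E
```

```text
28.5 [0.4371, 0.2712, 0.1037] [[1.0, -0.001, -0.0], [-0.001, -1.0, -0.0], [-0.0, 0.0, -1.0]] F [-0.8, -0.6, -2.2] op 32.6 gf 30.0
```

View pics/w8.png

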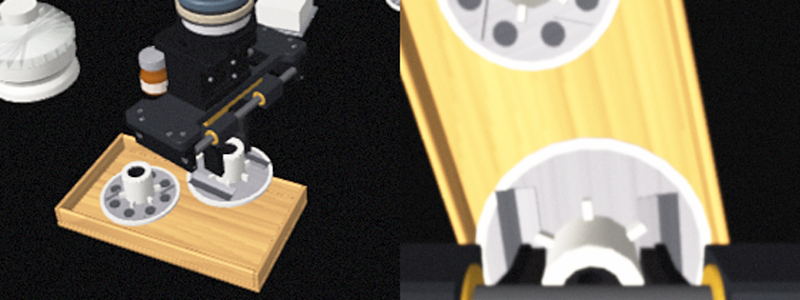

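The slice disc is level and centred between the tray walls. Lowering.

Emit:
move_arm(
  increments=[
    [[0,0,0.45],[0,0,0],1],
    [[0,0,0.45],[0,0,0],1],
    [[0,0,0.45],[0,0,0],1],
    [[0,0,0.45],[0,0,0],1],
    [[0,0,0.4],[0,0,0],1],
    [[0,0,0.15],[0,0,0],1],
    [[0,0,0.08],[0,0,0],1],
    [[0,0,0.05],[0,0,0],1],
    [[0,0,0.03],[0,0,0],1],
    [[0,0,0],[0,0,0],1],
  ],
)

```text
time_s: 29.43
position: [0.4375, 0.2722, 0.0289]
tcp_rot: [[1.0, -0.001, 0.001], [-0.001, -1.0, 0.0], [0.001, -0.0, -1.0]]
force: [-0.2, 0.2, -1.6]
opening: 0.377
grasp_force: 30.0
```

Lower the last 1.2 mm, release, lift and back away so the cameras can see.

Emit:
move_arm(
  increments=[
    [[0,0,0.04],[0,0,0],1],
    [[0,0,0],[0,0,0],1],
    [[0,0,0],[0,0,0],0.55],
    [[0,0,0],[0,0,0],0.4],
    [[0,0,0],[0,0,0],0.4],
    [[0,0,0],[0,0,0],0.4],
    [[0,0,-0.3],[0,0,0],0.4],
    [[0,0,-0.7],[0,0,0],0.35],
    [[0,0,-0.9],[0,0,0],0.3],
    [[0,0,-0.9],[0,0,0],0.3],
    [[0,0,-0.9],[0,0,0],0.3],
    [[0,0.9,-0.5],[0,0,0],0.3],
    [[0,0.9,-0.5],[0,0,0],0.3],
    [[0,0.9,-0.3],[0,0,0],0.3],
    [[0,0.9,0],[0,0,0],0.3],
    [[0,0.9,0],[0,0,0],0.3],
    [[0,0.9,0],[0,0,0],0.3],
    [[0,0,0],[0,0,0],0.3],
    [[0,0,0],[0,0,0],0.3],
    [[0,0,0],[0,0,0],0.3],
  ],
)

```text
time_s: 31.1
position: [0.4369, 0.1104, 0.1776]
tcp_rot: [[1.0, -0.001, 0.0], [-0.001, -1.0, 0.0], [0.0, -0.0, -1.0]]
force: [0.0, 0.3, 0.8]
opening: 0.699
grasp_force: 0.0
```

```bash
python3 - <<'E'
from h import *
st()
a=np.radians(13.9)
for cam in("top","side"):
    c=capture(cam)
    for n in("disc_whip","disc_slice","disc_grate","stem"):
        for q in pinpoint(c,n)[:1]:
            X=onz(c,q["xy"],.041 if n=="stem" else .005)[:2];P=X-[.4955,.2866]
            print(cam,n,round(q["confidence"],2),np.round(X,4),np.round([P@[np.cos(a),np.sin(a)],P@[-np.sin(a),np.cos(a)]],4))
cv2.imwrite("pics/w9.png",c["img"][150:440,100:500,::-1].repeat(2,0).repeat(2,1))
E
```

```text
31.1 [0.4369, 0.1104, 0.1776] [[1.0, -0.001, 0.0], [-0.001, -1.0, 0.0], [0.0, -0.0, -1.0]] F [0.0, 0.3, 0.8] op 60.8 gf 0.0
top disc_whip 0.96 [0.5538 0.3056] [0.0611 0.0044]
top disc_grate 0.68 [ 0.5158 -0.27  ] [-0.114  -0.5451]
top stem 0.69 [ 0.5126 -0.2743] [-0.1181 -0.5486]
side disc_whip 0.73 [0.5549 0.3019] [0.0614 0.0006]
side disc_slice 0.59 [0.4391 0.2775] [-0.0569  0.0047]
side disc_grate 0.68 [ 0.5057 -0.2638] [-0.1223 -0.5367]
side stem 0.59 [ 0.5169 -0.2707] [-0.1131 -0.5461]
```

View pics/w9.png

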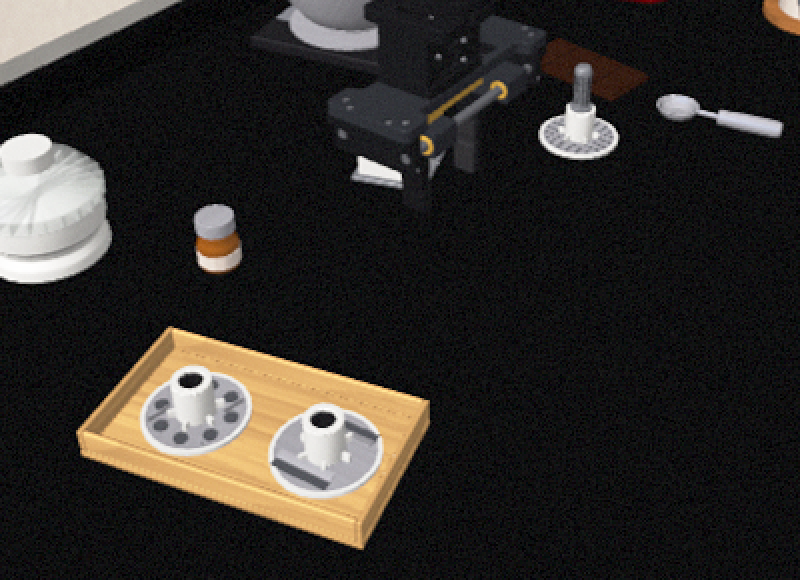

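The whip disc (crop 195,410) and slice disc (325,450) lie flat in the tray. The stem stands in the grate disc (580,130) on the worktop, and the gripper touches nothing.

```bash
python3 -c "
from rig import *
print(hand_in())"
```

```text
the job is handed in; nothing more can be done
None
```

I handed the job in at about 31 s: the stem is fully home in the grating disc, flat on the worktop, and the whipping and slicing discs lie flat in the tray; whip stopped dead at about 25 mm, so slice was ruled out by elimination and never tried.

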